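Fit the belt pulley and hold the tensioner back

TASK

Set the loose belt pulley, hub up, over the bare stub shaft of the drive plate so that it sits right down on the shaft's shoulder, and let go of it. Then swing the spring-loaded tensioner arm back, away from the pulleys, all the way to its stop, and finish while still holding it there with the gripper so that a workmate could slip the belt on. Leave the other things on the bench where they are.

Things in the scene. Friction and masses are not known exactly. Their poses are not given: they have to be found in the camera images.
- pulley_mid (a point): Centre, half-way up, of the loose aluminium belt pulley (0.26 to 0.5 kg), 50 mm tall: below, a grooved disc 84 mm across and 22 mm tall; above it, a round hub 40 mm across and 28 mm tall; a plain 26 mm bore right through. Starts on the bench, hub up; z points up along the bore. This point is 25 mm above the underside, 3 mm above the disc's top face.
- seat (a point): Centre of the shoulder of the bare stub shaft standing upright on the drive plate: a round collar 34 mm across whose top, this point, is 45 mm above the bench. From it rises a pin 20 mm across and 38 mm tall with a tapered top, which the pulley's bore fits over. Axes as the drive plate's (z up).
- drive: Fixed grey steel drive plate, 220 (x) x 350 (y) x 12 mm, z up; its middle in x is 45 mm towards -x from the origin, which lies on the bench. Bare shaft 115 mm from the origin towards +y; a second, fitted pulley (104 mm across, top 87 mm above the bench) 115 mm towards -y. Nothing fixed on it is higher than 87 mm; the fitted loose pulley's hub will reach 95 mm.
- pivot (a point): Pivot of the tensioner arm: the arm is a flat bar 20 mm wide, 10 mm thick on a coil-sprung pivot body (42 mm across, top 40 mm above this point). It lies on the vertical pivot axis at the bar's underside, 30 mm above the bench; its x along the bar to the roller, z up. A stop peg (12 mm across, top 48 mm above the bench) stands either side of the bar's swing, 50 mm from the pivot.
- roller (a point): Centre, half-way up, of the plain black roller (does not turn on the bar) standing upright on the end of the tensioner's bar: 32 mm across, 45 mm tall, from 40 to 85 mm above the bench, its axis 100 mm along the bar from the pivot axis. It can be gripped or pushed from above.
- tensioner (a joint): Angle of the tensioner arm about its vertical pivot, rad: 0 at rest, sprung towards the pulleys; grows as the arm swings anticlockwise seen from above, away from the pulleys towards the plate's -x edge; 1.0 at the stop. The spring pushes back all the way: about 3 N at the roller at rest, 10 N at the stop; the arm flies back if let go.
- tape: Bystander: a cardboard roll lying flat, 96 mm in diameter, 45 mm tall; origin at the centre of its underside.
- oil: Bystander: a white oil bottle, 56 mm in diameter, 130 mm tall; origin at the centre of its underside.
- wrench: Bystander: a steel wrench lying flat along its own x.
- offcut: Bystander: a wooden offcut 120 x 60 x 35 mm; origin at the centre of its underside.

How it is judged:
On the way, in this order (a step that is already met when the one before it is completed fails the run):
1. the loose pulley sits on the shaft's shoulder, let go (horizontal distance between pulley_mid and seat below 0.006 m and z of pulley_mid in the frame of seat between 0.02 and 0.03 m and angle between pulley_mid's own z axis and vertical below 0.08 rad and contact force between the fingers and pulley below 0.5 N), for 0.2 s.
2. the tensioner arm is held at its stop by the gripper (value of joint tensioner above 0.94 rad and contact force between any of the fingers, the arm and tensioner above 2 N and contact force between pulley and tensioner below 0.5 N), for 0.2 s.
At the end, for the whole second after the job is handed in: Pulley level (0.08 rad) on the shaft's shoulder, within 6 mm of the axis and 5 mm of fully down, at rest, not touched by the fingers; tensioner arm still, at its stop (joint over 0.94 of 1.0 rad), held there by the gripper (over 2 N), not by the pulley (all of step 1 and all of step 2 and velocity of joint tensioner between -0.1 and 0.1 rad/s and linear speed of pulley below 0.02 m/s); the arm keeps its last pose, push and grip.
It fails at once if a bystander is moved by more than 30 mm (distance of any of tape, oil, wrench, offcut from where it was at the start of the episode above 0.03 m).
It also fails if it takes over 48 s, if anything falls off the work surface, if the arm or the gripper's body presses on something with over 40 N, if the wrist force passes 120 N, or if a joint passes its speed limit or range.

ROBOT

A 7-joint arm with a two-finger parallel gripper is mounted at the origin on the work surface. World frame = base frame: x ahead of the robot, y to its left, z up, the work surface at z = 0. Lengths are in m, angles in rad, forces in N, time in s.
With the tool pointing down it reaches from about 0.4 to 0.85 m from the base axis. Payload 10.4 kg.
Tool frame: the origin (TCP) lies at the very end of the fingers, on their centre line; the grasp point (between the pads) lies manip.hold_point_z behind it (manip.hold_point_z is the distance from the TCP to the grasp point, in m); z points along the fingers, x is the direction in which the jaws open and shut, and the axes are right-handed (so a half turn about z gives the same grasp; the last joint's range is limited). The gripper opens to 85 mm and grips with 20 to 120 N. Pads are 22 mm wide; open, the fingers measure 114 mm over their backs; the gripper's body (76 mm by 85 mm) begins 54 mm behind the grasp point. The pads swing forward as they close: fully open they stand 13 mm farther back than shut.
Start: joints at [-1.34, 0.332, -0.065, 1.46, 0.022, 1.35, -0.088], TCP at [0.157, 0.605, 0.231] pointing down, gripper open.
Joint ranges: [-2.6, 2.6], [-0.5, 2.12], [-1.47, 1.34], [0.16, 2.42], [-1.27, 4.41], [0.06, 2.06], [-2.6, 2.6]. Speed limits (rad/s): [2.22, 2.22, 2.79, 2.79, 3.14, 3.14, 3.14].

INTERFACE

Orientations are given as a unit quaternion [x, y, z, w].
In Python, from workcell import readout, camera, camera_info, manip gives the robot as it stands.
- The arm moves only by the tool play_rows, never from a script. Its argument "rows" is a list of rows, each a list of 3 entries, a list of its own where there are three numbers: the shift along the world's x, y, z in mm, then the turn, a rotation vector about the world's x, y, z in degrees, then the finger opening in mm, from 0 to 85.4. In form: [[[tx, ty, tz], [rx, ry, rz], fingers], ...]. A call has 1 to 12 rows; each row shifts and turns the commanded pose from where the row before left it; what a row does not reach is not made up. A row lasts 1/8 s, in which the tool goes at most 62.5 mm and 10.7 degrees, less where a joint would pass 70% of its speed; a pose out of reach is approached as far as the arm can. A call with a gripper value outside its range is refused whole. The fingers move at their own pace and stop on an object; "force" is the grip in N (left out, the last holds). Time passes only in rows, so rows that do not move let the fingers close. It gives the time, the measured TCP pose, the force and the opening at its end, in the units of the state.
- readout.get_obs(): the state, without advancing time (a new reading comes with each control period).
- camera(name): name is "scene" or "top" or "wrist"; returns the picture (400x640x3 uint8, blue, green, red); there is no depth.
- camera_info(name): a dict with "fx", "fy", "cx", "cy" (pixels), "k1" (the pictures are not rectified: a ray, as slopes to the right and down, at radius r is drawn at 1 + k1 r^2 times it, then the intrinsics apply), "world_from_camera" (4x4, takes a point from camera to world coordinates). Camera axes: x right, y up, looking along -z (the intrinsics and any distortion apply to the point x, -y, -z); pixel columns grow to the right and rows downward; lengths in m; the calibration is good to about 2 mm. A picture is of the moment at which its call begins: read the wrist's pose just before it. camera_info takes no time and is no camera call; for the wrist camera it gives the pose at the moment of the call.
- manip.hand_in(): hands the job in, once; it reports no verdict.
The state is a dict: "clock": time; "joint_pos": joint angles; "joint_velocities": joint speeds; "tau": joint torques, N m; "position": TCP position; "ee_rot": TCP orientation; "ft_force": force on the tool from outside, world axes, zero at the start; "torque": the same for the moment, N m; "grip_width": opening from 0.0 (shut) to 1.0 (fully open).
Only numpy, scipy, OpenCV 4.12 (cv2) and the standard library are available. Lean on these libraries where they do the work, as an engineer would, in place of code of your own. Each camera call takes 0.05 s, during which the arm holds its last target.

## Working session

There is one attempt and no reset: what is moved stays moved. The work goes in short steps, Python scripts to look and compute and a tool call to move; the robot and the scene stay as the last step left them, time stands still between calls to the robot, and variables do not carry over. Pictures are saved under pics/ and viewed, and the job is handed in when it is done.

Besides the shell and the picture viewer there is one more tool, called after "Call:" as name([rows], argument=value, ...), one row to a line, values as JSON. play_rows: Moves the arm, as the interface text tells. Its arguments: {"type":"object","properties":{"rows":{"type":"array"},"force":{"type":"number"}},"required":["rows"]}

```bash
mkdir -p pics; ls; python3 - <<'E'
from workcell import readout,camera,camera_info,manip
import cv2
print(manip.hold_point_z,readout.get_obs())
for n in("scene","top","wrist"):
    i=camera_info(n);print(n,i)
    cv2.imwrite(f"pics/{n}0.png",camera(n))
E
```

```text
pics
0.0187 {'clock': 0.0, 'joint_pos': array([-1.33958185,  0.33284568, -0.06465801,  1.46091805,  0.02161773,
        1.34993247, -0.08853416]), 'joint_velocities': array([ 7.31801926e-04,  8.27073352e-04, -1.56597412e-03, -3.28244051e-05,
       -6.34489183e-04, -1.36496982e-03, -1.07022285e-03]), 'tau': array([-2.02190781e-04, -6.25426912e+01,  4.89035610e-02, -3.91632092e+01,
        1.61161280e-02,  9.49086389e-03, -2.01343966e-06]), 'position': array([0.15687794, 0.60460429, 0.23054331]), 'ee_rot': array([ 7.90931506e-01,  6.11904287e-01, -5.25617560e-04,  4.68346148e-04]), 'ft_force': array([-0.33781845, -0.49781076, -0.12151212]), 'torque': array([-0.05284398,  0.00786712, -0.02078597]), 'grip_width': 1.0037850221071052}
scene {'fx': 377.42305604932284, 'fy': 377.42305604932284, 'cx': 311.82554532404384, 'cy': 191.70334271172922, 'k1': -0.05165047696238244, 'world_from_camera': array([[ 0.82700626, -0.44188835,  0.34755624,  0.97693855],
       [ 0.56204281,  0.66413635, -0.49298153, -0.61032338],
       [-0.01298193,  0.6030403 ,  0.79760508,  1.04915611],
       [ 0.      
[... 153 characters left out ...]
k1': -0.09315531854704504, 'world_from_camera': array([[ 0.01334618,  0.98927021, -0.1454865 ,  0.37547431],
       [-0.99985674,  0.01471823,  0.00835845, -0.00514286],
       [ 0.01041007,  0.14535411,  0.98932493,  1.32983298],
       [ 0.        ,  0.        ,  0.        ,  1.        ]])}
wrist {'fx': 309.38407987189896, 'fy': 309.38407987189896, 'cx': 318.03490109555946, 'cy': 201.62923034643487, 'k1': -0.011629478741951924, 'world_from_camera': array([[ 0.25110914, -0.92631163, -0.28087535,  0.08461882],
       [ 0.96795734,  0.2398045 ,  0.07451432,  0.62326675],
       [-0.00166831, -0.29058659,  0.95684725,  0.37195407],
       [ 0.        ,  0.        ,  0.        ,  1.        ]])}
```

View pics/top0.png

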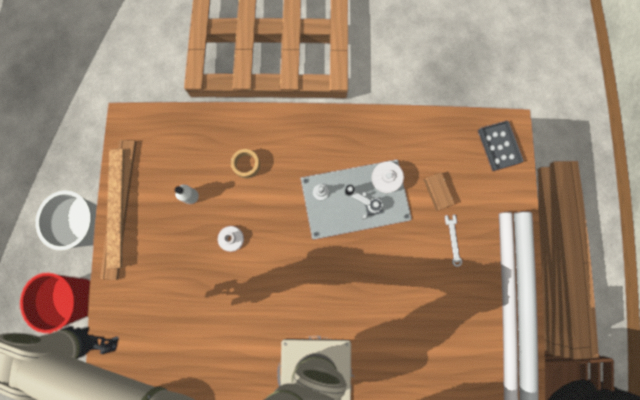

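View pics/scene0.png

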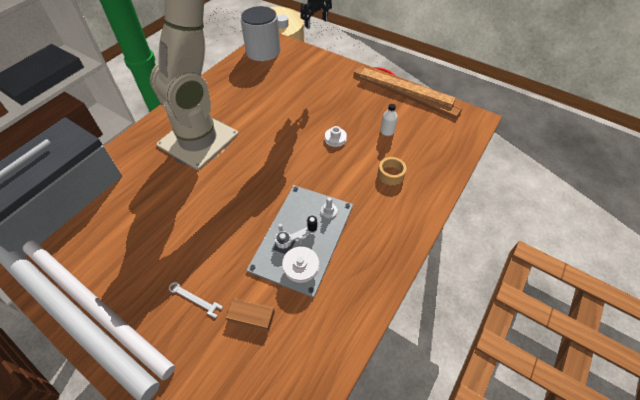

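View pics/wrist0.png

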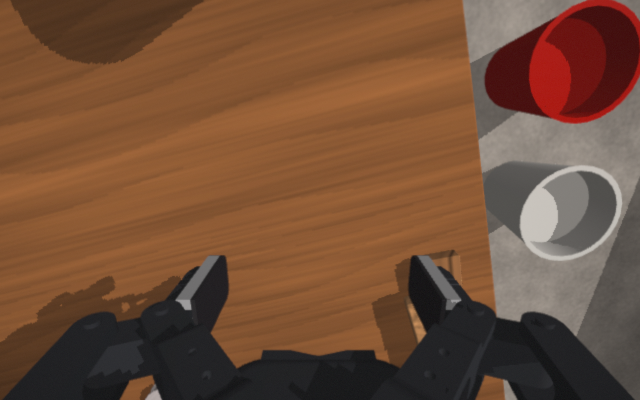

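```bash
cat > h.py <<'E'
import numpy as np,cv2
from workcell import readout,camera,camera_info,manip
def ray(info,u,v):
    xd=(u-info["cx"])/info["fx"];yd=(v-info["cy"])/info["fy"]
    k=info["k1"];p=np.array([xd,yd]);q=p.copy()
    for _ in range(20): q=p/(1+k*(q@q))
    T=info["world_from_camera"]
    return T[:3,3],T[:3,:3]@np.array([q[0],-q[1],-1.])
def plane(info,u,v,z):
    o,d=ray(info,u,v);return o+d*(z-o[2])/d[2]
def proj(info,P):
    T=info["world_from_camera"];c=T[:3,:3].T@(np.asarray(P,float)-T[:3,3])
    x,y=c[0]/-c[2],-c[1]/-c[2];s=1+info["k1"]*(x*x+y*y)
    return np.array([info["fx"]*x*s+info["cx"],info["fy"]*y*s+info["cy"]])
def tri(a,b):
    (o1,d1),(o2,d2)=a,b
    A=np.stack([d1,-d2],1);s=np.linalg.lstsq(A,o2-o1,rcond=None)[0]
    p,q=o1+s[0]*d1,o2+s[1]*d2
    return (p+q)/2,np.linalg.norm(p-q)
E
python3 - <<'E'
import cv2
t=cv2.imread("pics/top0.png")
cv2.imwrite("pics/t1.png",cv2.resize(t[150:250,210:420],None,fx=3.8,fy=3.8,interpolation=cv2.INTER_CUBIC))
s=cv2.imread("pics/scene0.png")
cv2.imwrite("pics/s1.png",cv2.resize(s[110:300,230:380],None,fx=3,fy=3,interpolation=cv2.INTER_CUBIC))
E
```

```text
(no output)
```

View pics/t1.png

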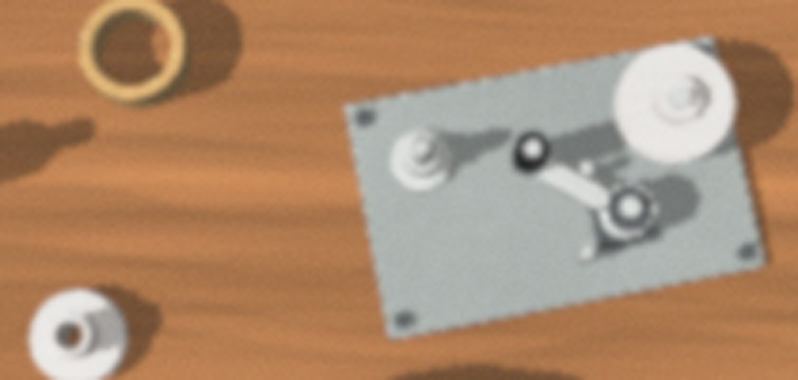

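View pics/s1.png

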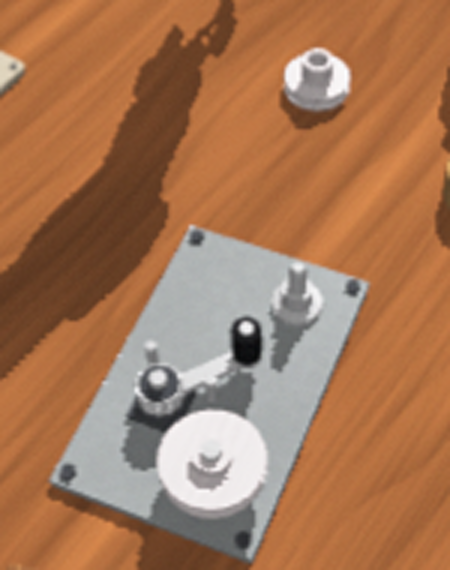

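```bash
python3 - <<'E'
from h import *
t=camera_info("top");s=camera_info("scene")
T=lambda x,y:(210+x/3.8,150+y/3.8)
S=lambda x,y:(230+x/3,110+y/3)
f=lambda n,p:print(n,np.round(p,4))
f("pulley disc",plane(t,*T(78,335),.011)); f("pulley scene",plane(s,*S(317,80),.015)); f("pulley hubtop",plane(t,*T(69,334),.05));f("hubtop s",plane(s,*S(317,58),.05))
for c in [(347,104),(390,338),(764,264),(715,40)]: f("corner",plane(t,*T(*c),.012))
for c in [(193,227),(367,284),(253,562),(52,482)]: f("corner s",plane(s,*S(*c),.012))
f("pintop",plane(t,*T(428,147),.083)); f("pintop s",plane(s,*S(298,268),.083))
f("roller",plane(t,*T(534,147),.085)); f("roller s",plane(s,*S(246,326),.085))
f("pivot",plane(t,*T(631,206),.075)); f("pivot s",plane(s,*S(158,380),.070))
E
```

```text
pulley disc [0.4503 0.2979 0.011 ]
pulley scene [0.4532 0.3003 0.015 ]
pulley hubtop [0.4488 0.2969 0.05  ]
hubtop s [0.4501 0.3028 0.05  ]
corner [0.667  0.0586 0.012 ]
corner [0.4521 0.0152 0.012 ]
corner [ 0.5239 -0.3255  0.012 ]
corner [ 0.7339 -0.2838  0.012 ]
corner s [0.4593 0.0187 0.012 ]
corner s [0.6688 0.0609 0.012 ]
corner s [ 0.7433 -0.2778  0.012 ]
corner s [ 0.5308 -0.3211  0.012 ]
pintop [ 0.6141 -0.0161  0.083 ]
pintop s [ 0.619  -0.0075  0.083 ]
roller [ 0.6152 -0.1082  0.085 ]
roller s [ 0.615  -0.0991  0.085 ]
pivot [ 0.5661 -0.1939  0.075 ]
pivot s [ 0.5724 -0.1928  0.07  ]
```

Call:
play_rows([
  [[37,-38,-4],[0,0,-8],85],
  [[37,-38,-4],[0,0,-8],85],
  [[37,-38,-4],[0,0,-8],85],
  [[37,-38,-4],[0,0,-8],85],
  [[37,-38,-4],[0,0,-8],85],
  [[37,-38,-4],[0,0,-8],85],
  [[37,-38,-4],[0,0,-8],85],
  [[34,-38,-4],[0,0,-8],85],
  [[0,0,0],[0,0,0],85],
])

```text
clock: 1.27
position: [0.4525, 0.2969, 0.199]
ee_rot: [0.995, 0.096, 0.0, 0.001]
ft_force: [-0.7, 0.6, -0.1]
grip_width: 0.996
```

```bash
cat > snap.py <<'E'
import sys,json
from h import *
n=sys.argv[1];o=readout.get_obs();i=camera_info("wrist");im=camera("wrist")
cv2.imwrite(f"pics/{n}.png",im);i["world_from_camera"]=i["world_from_camera"].tolist();json.dump(i,open(f"{n}.json","w"))
print(o["clock"],np.round(o["position"],4),np.round(o["ee_rot"],4),np.round(o["joint_pos"],2),np.round(o["ft_force"],1),round(o["grip_width"],3))
E
cat >> h.py <<'E'
def load(n):
    import json
    i=json.load(open(f"{n}.json"));i["world_from_camera"]=np.array(i["world_from_camera"]);return i,cv2.imread(f"pics/{n}.png")
E
python3 snap.py w1
```

```text
1.275 [0.4525 0.2969 0.199 ] [9.954e-01 9.550e-02 2.000e-04 8.000e-04] [-0.94  0.17  0.31  1.74 -0.05  1.24 -0.43] [-0.7  0.6 -0.1] 0.996
```

View pics/w1.png

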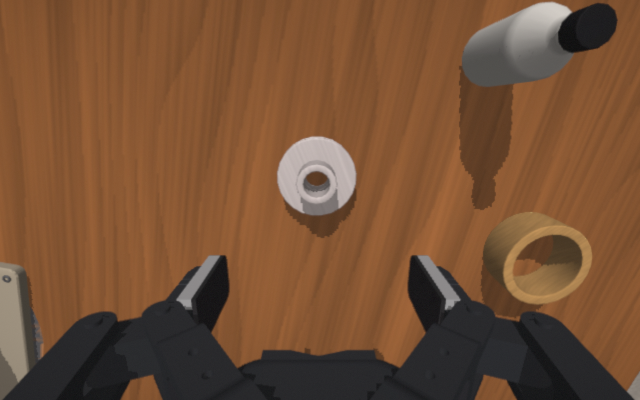

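```bash
python3 - <<'E'
from h import *
i,im=load("w1")
hsv=cv2.cvtColor(im,cv2.COLOR_BGR2HSV)
m=((hsv[...,1]<60)&(hsv[...,2]>110)).astype(np.uint8)
m[:, :250]=0;m[:,390:]=0;m[:110]=0;m[240:]=0
c=max(cv2.findContours(m,0,1)[0],key=cv2.contourArea)
print(cv2.boundingRect(c))
x,y,w,h=cv2.boundingRect(c)
# top rim of disc z=22
print("disc top",plane(i,x+w/2,y+39,.022), "w mm", (plane(i,x+w,y+39,.022)-plane(i,x,y+39,.022)))
print("back edge",plane(i,x+w/2,y,.022))
# hub top circle and bore
g=cv2.resize(im[130:240,260:372],None,fx=5,fy=5,interpolation=cv2.INTER_CUBIC);cv2.imwrite("pics/w1z.png",g)
for p in [(316,184)]: print(plane(i,*p,.05))
E
```

```text
(277, 137, 79, 78)
disc top [0.44930878 0.30135742 0.022     ] w mm [0.08138951 0.01576933 0.        ]
back edge [0.44171281 0.34088309 0.022     ]
[0.44931158 0.2995538  0.05      ]
```

View pics/w1z.png

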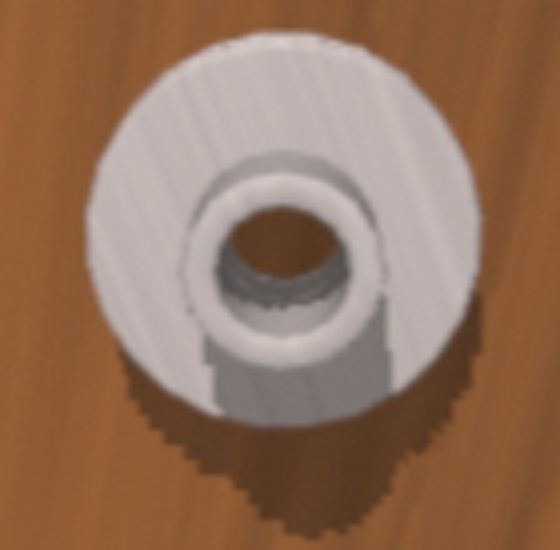

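Call:
play_rows([
  [[0,0,-40],[0,0,0],85],
  [[0,0,-40],[0,0,0],85],
  [[0,0,-30],[0,0,0],85],
  [[0,0,-10],[0,0,0],85],
  [[0,0,0],[0,0,0],85],
])

```text
clock: 1.95
position: [0.4495, 0.3016, 0.0794]
ee_rot: [0.995, 0.101, -0.0, 0.0]
ft_force: [0.3, -0.8, -0.2]
grip_width: 0.997
```

```bash
python3 snap.py w2
```

```text
1.95 [0.4495 0.3016 0.0794] [ 9.949e-01  1.005e-01 -2.000e-04  0.000e+00] [-0.93  0.29  0.29  1.87 -0.1   0.99 -0.39] [ 0.3 -0.8 -0.2] 0.997
```

View pics/w2.png

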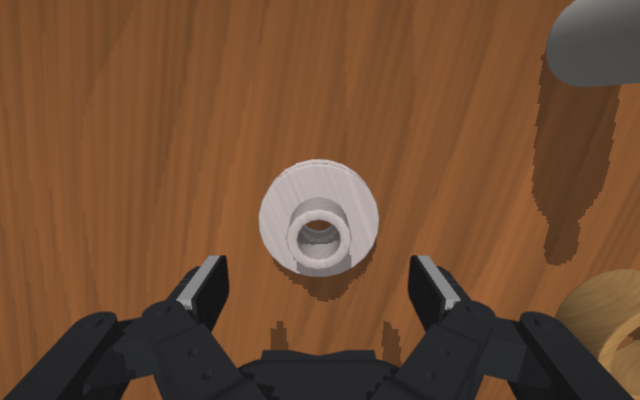

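```bash
python3 - <<'E'
from h import *
i,im=load("w2")
g=cv2.resize(im[150:285,250:390],None,fx=5,fy=5,interpolation=cv2.INTER_CUBIC);cv2.imwrite("pics/w2z.png",g[:600])
hsv=cv2.cvtColor(im,cv2.COLOR_BGR2HSV)
m=((hsv[...,1]<60)&(hsv[...,2]>110)).astype(np.uint8);m[:,:245]=0;m[:,395:]=0;m[:150]=0;m[290:]=0
c=max(cv2.findContours(m,0,1)[0],key=cv2.contourArea);print(cv2.boundingRect(c))
print(plane(i,318.5,239,.05),plane(i,318.5,220,.022))
E
```

```text
(259, 159, 120, 117)
[0.44940391 0.3003138  0.05      ] [0.44906482 0.30203055 0.022     ]
```

View pics/w2z.png

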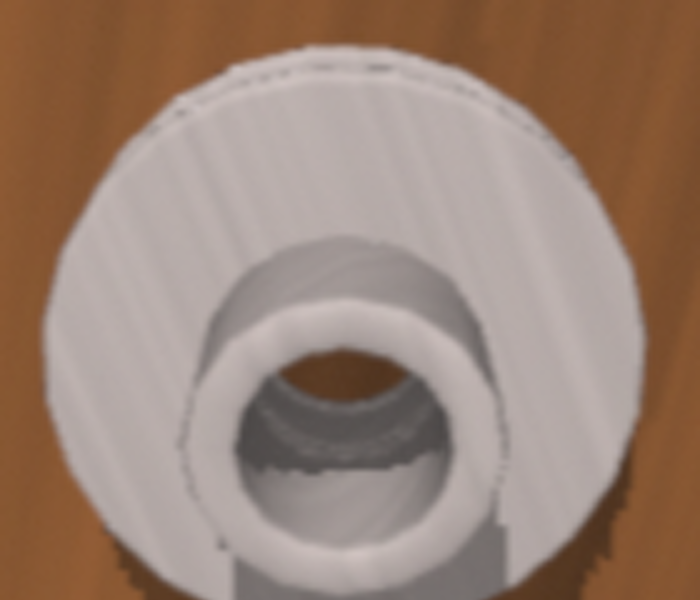

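Call:
play_rows([
  [[0,-1,-25],[0,0,0],85],
  [[0,0,-20],[0,0,0],85],
  [[0,0,-10],[0,0,0],85],
  [[0,0,0],[0,0,0],85],
  [[0,0,0],[0,0,0],30],
  [[0,0,0],[0,0,0],30],
  [[0,0,0],[0,0,0],30],
  [[0,0,0],[0,0,0],30],
  [[0,0,0],[0,0,0],30],
  [[0,0,0],[0,0,0],30],
], force=60)

```text
clock: 3.25
position: [0.4501, 0.3002, 0.0254]
ee_rot: [0.995, 0.1, 0.0, -0.0]
ft_force: [-2.8, -1.6, 8.9]
grip_width: 0.455
```

```bash
python3 snap.py w3
```

```text
3.25 [0.4501 0.3002 0.0254] [ 9.95e-01  9.97e-02  2.00e-04 -4.00e-04] [-0.91  0.37  0.28  1.91 -0.13  0.88 -0.37] [-2.8 -1.6  8.9] 0.455
```

View pics/w3.png

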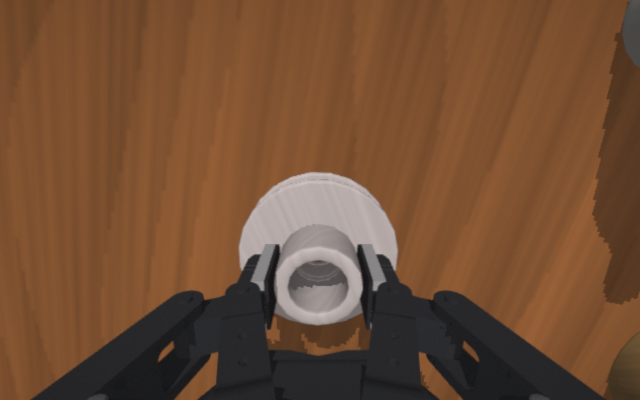

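Call:
play_rows([
  [[0,0,25],[0,0,0],30],
  [[0,0,55],[0,0,0],30],
  [[5,-10,55],[0,0,0],30],
  [[20,-40,40],[0,0,0],30],
  [[20,-45,20],[0,0,0],30],
  [[25,-55,0],[0,0,0],30],
  [[25,-55,0],[0,0,0],30],
  [[25,-55,0],[0,0,0],30],
  [[25,-55,0],[0,0,0],30],
  [[20,-45,0],[0,0,0],30],
  [[20,-40,0],[0,0,0],30],
  [[0,0,0],[0,0,0],30],
])

```text
clock: 4.8
position: [0.6345, -0.1048, 0.2184]
ee_rot: [0.995, 0.097, -0.001, 0.001]
ft_force: [0.2, 1.3, -4.9]
grip_width: 0.448
```

Call:
play_rows([
  [[0,0,0],[0,0,0],30],
  [[0,0,0],[0,0,0],30],
  [[0,0,0],[0,0,0],30],
])

```text
clock: 5.18
position: [0.6348, -0.0988, 0.2194]
ee_rot: [0.995, 0.101, 0.0, -0.0]
ft_force: [-0.7, -0.2, -3.9]
grip_width: 0.448
```

```bash
python3 snap.py w4
```

```text
5.175 [ 0.6348 -0.0988  0.2194] [ 9.949e-01  1.006e-01  1.000e-04 -3.000e-04] [-0.35  0.41  0.58  1.46 -0.23  1.34  0.45] [-0.7 -0.2 -3.9] 0.448
```

View pics/w4.png

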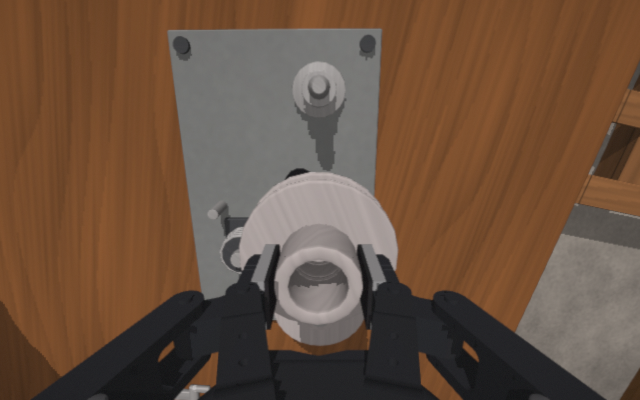

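```bash
python3 - <<'E'
from h import *
i,im=load("w4")
g=cv2.resize(im[50:130,270:370],None,fx=7,fy=7,interpolation=cv2.INTER_CUBIC);cv2.imwrite("pics/w4z.png",g)
E
```

```text
(no output)
```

View pics/w4z.png

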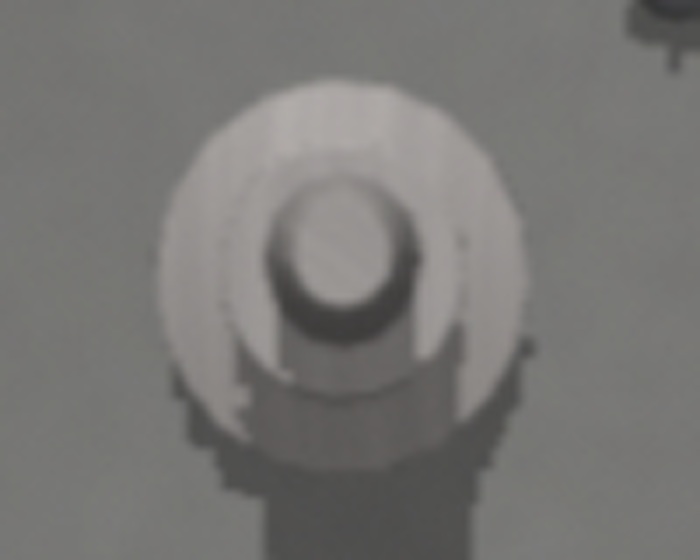

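```bash
python3 - <<'E'
from h import *
i,im=load("w4")
C=lambda x,y:(270+x/7-.43,50+y/7-.43)
P=lambda x,y,z:plane(i,*C(x,y),z)
print("tip",P(344,244,.083),np.linalg.norm(P(395,244,.083)-P(293,244,.083)))
print("collar",P(346,271,.045),np.linalg.norm(P(462,271,.045)-P(230,271,.045)))
print("collar y",np.linalg.norm(P(346,147,.045)-P(346,395,.045)))
print("pin",P(342.5,260,.078),np.linalg.norm(P(418,260,.078)-P(267,260,.078)))
print("flange",P(343.5,275,.02),np.linalg.norm(P(527,275,.02)-P(160,275,.02)))
# held pulley: hub top centre px
print("hub",proj(i,[.6348,-.0988,.2194+.0246]), "disc top edge etc")
z=.2194+.0246
print(plane(i,319,284,z))
# plate corners yaw
a=plane(i,169,30,.012);b=plane(i,381,29,.012);print(a,b,np.degrees(np.arctan2(*(b-a)[[1,0]])),np.linalg.norm(b-a))
E
```

```text
tip [ 0.61619496 -0.00784695  0.083     ] 0.012282637148696178
collar [ 0.61671034 -0.00866589  0.045     ] 0.03186413945663832
collar y 0.032136955351285634
pin [ 0.6163257  -0.00935952  0.078     ] 0.01854679486762519
flange [ 0.61623783 -0.00788207  0.02      ] 0.05442504331389451
hub [319.2788998  287.03767582] disc top edge etc
[ 0.63438224 -0.09736271  0.244     ]
[0.45610736 0.01770013 0.012     ] [0.66645351 0.06122184 0.012     ] 11.689843487685401 0.21480140106123033
```

Call:
play_rows([
  [[-4,22,0],[0,0,0],30],
  [[-5,23,0],[0,0,0],30],
  [[-5,23,-20],[0,0,0],30],
  [[-4,21,-30],[0,0,0],30],
  [[0,0,-30],[0,0,0],30],
  [[0,0,-15],[0,0,0],30],
  [[0,0,0],[0,0,0],30],
  [[0,0,0],[0,0,0],30],
])

```text
clock: 6.22
position: [0.6177, -0.0114, 0.1257]
ee_rot: [0.995, 0.1, 0.001, 0.0]
ft_force: [0.9, -0.1, -3.5]
grip_width: 0.45
```

```bash
python3 snap.py w5; python3 - <<'E'
from h import *
s=camera("scene");cv2.imwrite("pics/s5.png",cv2.resize(s[120:260,270:410],None,fx=4,fy=4,interpolation=cv2.INTER_CUBIC))
E
```

```text
6.225 [ 0.6177 -0.0114  0.1257] [9.95e-01 9.95e-02 1.00e-03 1.00e-04] [-0.47  0.43  0.53  1.64 -0.23  1.14  0.32] [ 0.9 -0.1 -3.5] 0.45
```

View pics/w5.png

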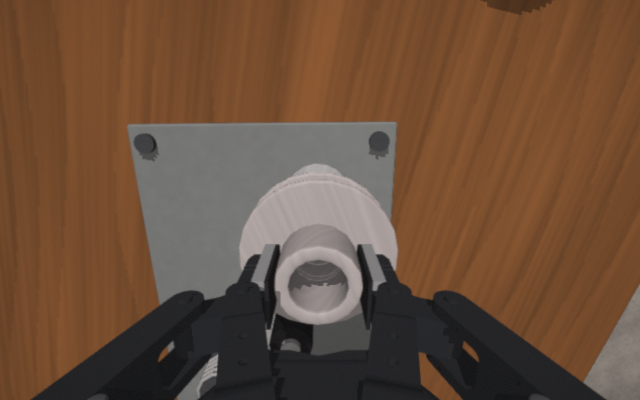

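View pics/s5.png

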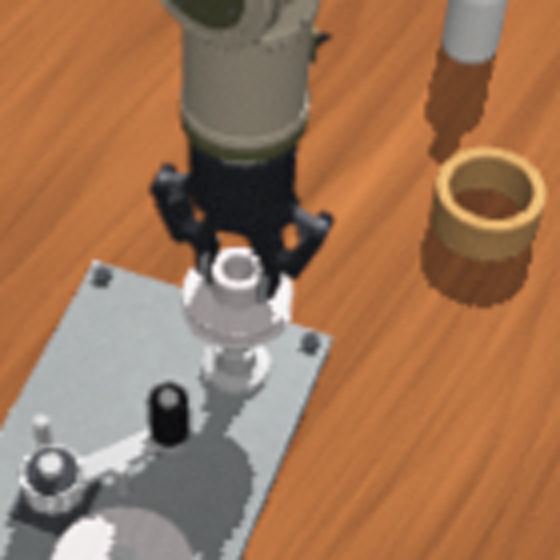

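Call:
play_rows([
  [[0,0,-10],[0,0,0],30],
  [[0,0,-8],[0,0,0],30],
  [[0,0,-8],[0,0,0],30],
  [[0,0,0],[0,0,0],30],
  [[0,0,0],[0,0,0],30],
])

```text
clock: 6.95
position: [0.6169, -0.0109, 0.0983]
ee_rot: [0.995, 0.1, -0.0, -0.0]
ft_force: [-0.2, 0.7, -4.8]
grip_width: 0.448
```

Call:
play_rows([
  [[0,0,-8],[0,0,0],30],
  [[0,0,-8],[0,0,0],30],
  [[0,0,-6],[0,0,0],30],
  [[0,0,-3],[0,0,0],30],
  [[0,0,0],[0,0,0],30],
  [[0,0,0],[0,0,0],30],
])

```text
clock: 7.7
position: [0.6167, -0.0108, 0.0732]
ee_rot: [0.995, 0.1, -0.0, -0.0]
ft_force: [-0.7, 2.1, -5.9]
grip_width: 0.452
```

Call:
play_rows([
  [[0,1,-1],[0,0,0],30],
  [[0,0,-1],[0,0,0],30],
  [[0,0,0],[0,0,0],30],
  [[0,0,0],[0,0,0],30],
])

```text
clock: 8.2
position: [0.617, -0.0102, 0.0714]
ee_rot: [0.995, 0.1, 0.0, 0.0]
ft_force: [0.5, 0.9, -3.9]
grip_width: 0.452
```

Call:
play_rows([
  [[0,0,-1],[0,0,0],30],
  [[0,0,0],[0,0,0],30],
  [[0,0,0],[0,0,0],85],
  [[0,0,0],[0,0,0],85],
  [[0,0,0],[0,0,0],85],
  [[0,0,0],[0,0,0],85],
  [[0,0,0],[0,0,0],85],
  [[0,0,0],[0,0,0],85],
])

```text
clock: 9.2
position: [0.6169, -0.01, 0.0703]
ee_rot: [0.995, 0.1, 0.0, -0.0]
ft_force: [0.8, -0.1, -0.5]
grip_width: 0.994
```

```bash
python3 snap.py w6
```

```text
9.2 [ 0.6169 -0.01    0.0703] [ 0.995   0.0998  0.     -0.    ] [-0.46  0.49  0.51  1.68 -0.27  1.04  0.34] [ 0.8 -0.1 -0.5] 0.994
```

View pics/w6.png

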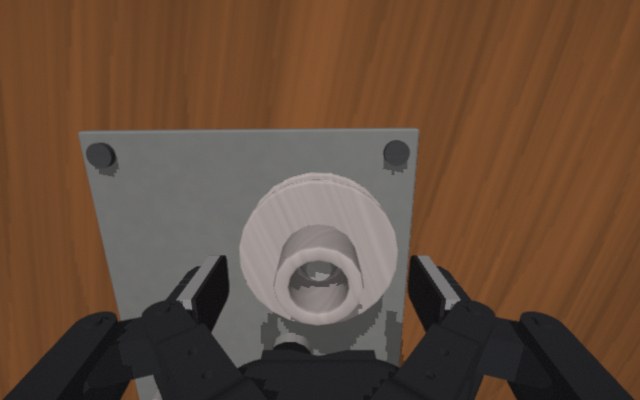

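Call:
play_rows([
  [[0,0,30],[0,0,0],85],
  [[0,0,50],[0,0,0],85],
  [[0,-20,50],[0,0,0],85],
  [[0,-35,10],[0,0,0],85],
  [[0,-40,0],[0,0,0],85],
  [[3,-35,0],[0,0,0],85],
  [[0,0,0],[0,0,0],85],
  [[0,0,0],[0,0,0],85],
  [[0,0,0],[0,0,0],85],
])

```text
clock: 10.38
position: [0.6201, -0.1385, 0.2102]
ee_rot: [0.995, 0.101, 0.0, -0.0]
ft_force: [1.1, 0.6, 0.0]
grip_width: 0.993
```

```bash
python3 snap.py w7
```

```text
10.375 [ 0.6201 -0.1385  0.2102] [ 9.949e-01  1.008e-01  0.000e+00 -3.000e-04] [-0.3   0.41  0.6   1.49 -0.23  1.32  0.52] [1.1 0.6 0. ] 0.993
```

View pics/w7.png

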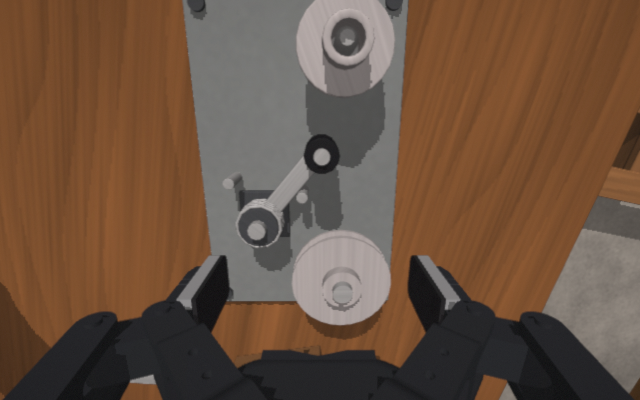

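```bash
python3 - <<'E'
from h import *
i,im=load("w7")
g=cv2.resize(im[125:255,220:350],None,fx=4.5,fy=4.5,interpolation=cv2.INTER_CUBIC);cv2.imwrite("pics/w7z.png",g)
print("hub",plane(i,348,37,.095),"w",np.linalg.norm(plane(i,374,37,.095)-plane(i,322,37,.095)))
print("discw",np.linalg.norm(plane(i,394,50,.067)-plane(i,296.5,50,.067)))
print("roller",plane(i,321.5,155,.085)); print("pivot",plane(i,257,229,.07),plane(i,260,222,.05))
for p in [(229,183),(302,197)]: print("peg",plane(i,*p,.048))
E
```

```text
hub [ 0.61645274 -0.01178472  0.095     ] w 0.03892827061772861
discw 0.0818316158338373
roller [ 0.61541202 -0.10369223  0.085     ]
pivot [ 0.56893023 -0.18927403  0.07      ] [ 0.568316   -0.18964131  0.05      ]
peg [ 0.53124976 -0.15520893  0.048     ]
peg [ 0.60610881 -0.15487253  0.048     ]
```

View pics/w7z.png

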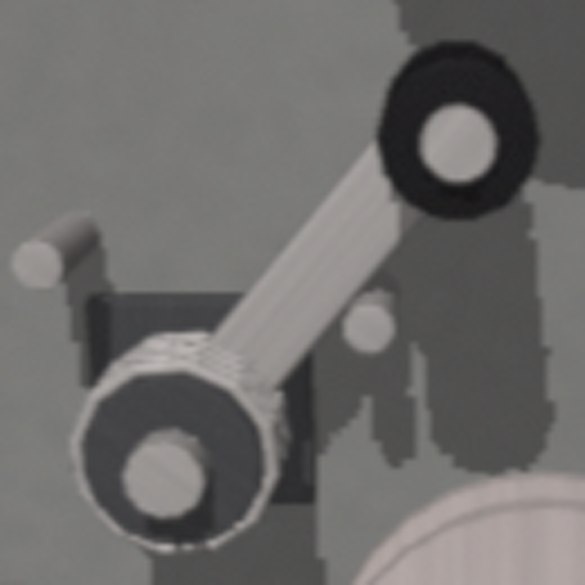

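Call:
play_rows([
  [[-1,9,-20],[0,0,-10],85],
  [[-1,9,-20],[0,0,-10],85],
  [[-1,8,-10],[0,0,-10],85],
  [[-2,8,0],[0,0,-10],85],
  [[0,0,-35],[0,0,0],85],
  [[0,0,-35],[0,0,0],85],
  [[0,0,-25],[0,0,0],85],
  [[0,0,-10],[0,0,0],85],
  [[0,0,0],[0,0,0],85],
  [[0,0,0],[0,0,0],85],
])

```text
clock: 11.68
position: [0.6157, -0.106, 0.0565]
ee_rot: [0.969, -0.246, 0.001, -0.0]
ft_force: [-0.2, -0.7, -0.5]
grip_width: 0.998
```

```bash
python3 snap.py w8
```

```text
11.675 [ 0.6157 -0.106   0.0565] [ 9.692e-01 -2.464e-01  9.000e-04 -2.000e-04] [-0.4   0.56  0.66  1.68 -0.38  1.04 -0.12] [-0.2 -0.7 -0.5] 0.998
```

View pics/w8.png

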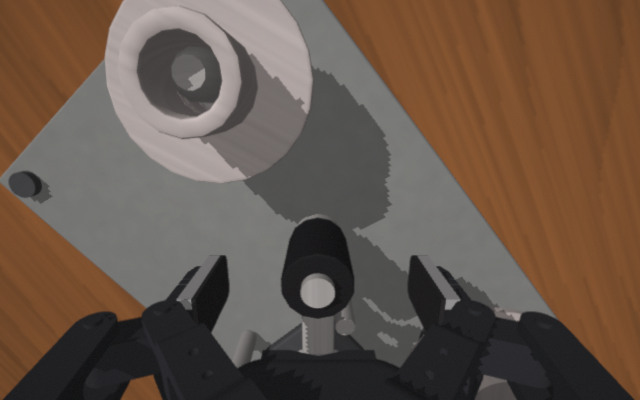

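Call:
play_rows([
  [[0,0,-5],[0,0,0],85],
  [[0,0,0],[0,0,0],25],
  [[0,0,0],[0,0,0],25],
  [[0,0,0],[0,0,0],25],
  [[0,0,0],[0,0,0],25],
  [[0,0,0],[0,0,0],25],
  [[0,0,0],[0,0,0],25],
  [[0,0,0],[0,0,0],25],
], force=50)

```text
clock: 12.72
position: [0.6152, -0.1061, 0.0506]
ee_rot: [0.969, -0.247, 0.0, -0.0]
ft_force: [1.8, -0.5, 3.6]
grip_width: 0.362
```

```bash
python3 snap.py w9;python3 - <<'E'
import numpy as np
c=np.array([.5687,-.1895]);p=np.array([.6157,-.1055]);d=p-c
a0=np.arctan2(d[1],d[0]);L=np.hypot(*d);print(L,np.degrees(a0))
for k in range(0,12):
    a=a0+np.radians(5.73)*k; b=a+np.radians(5.73); print(k,np.round(100*(np.array([np.cos(b)-np.cos(a),np.sin(b)-np.sin(a)])),1))
E
```

```text
12.725 [ 0.6152 -0.1061  0.0506] [ 9.691e-01 -2.465e-01  4.000e-04 -0.000e+00] [-0.4   0.56  0.65  1.68 -0.39  1.03 -0.12] [ 1.8 -0.5  3.6] 0.362
0.09625487000666515 60.771948056854846
0 [-9.   4.4]
1 [-9.4  3.5]
2 [-9.7  2.6]
3 [-9.9  1.6]
4 [-10.    0.6]
5 [-10.   -0.4]
6 [-9.9 -1.4]
7 [-9.7 -2.4]
8 [-9.4 -3.3]
9 [-9.  -4.3]
10 [-8.6 -5.1]
11 [-8. -6.]
```

View pics/w9.png

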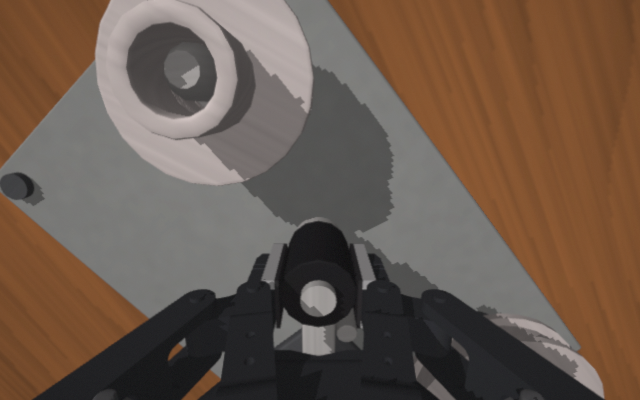

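Call:
play_rows([
  [[-9,4.4,0],[0,0,5.73],25],
  [[-9.4,3.5,0],[0,0,5.73],25],
  [[-9.7,2.6,0],[0,0,5.73],25],
  [[-9.9,1.6,0],[0,0,5.73],25],
  [[-10,0.6,0],[0,0,5.73],25],
  [[-10,-0.4,0],[0,0,5.73],25],
  [[-9.9,-1.4,0],[0,0,5.73],25],
  [[-9.7,-2.4,0],[0,0,5.73],25],
  [[0,0,0],[0,0,0],25],
  [[0,0,0],[0,0,0],25],
])

```text
clock: 14.02
position: [0.539, -0.099, 0.0506]
ee_rot: [0.989, 0.15, 0.002, 0.001]
ft_force: [11.2, -6.3, -6.9]
grip_width: 0.359
```

Call:
play_rows([
  [[-9.4,-4,0],[0,0,5.73],25],
  [[-9,-5,0],[0,0,5.73],25],
  [[0,0,0],[0,0,0],25],
  [[0,0,0],[0,0,0],25],
  [[0,0,0],[0,0,0],25],
])

```text
clock: 14.65
position: [0.5211, -0.1068, 0.0507]
ee_rot: [0.969, 0.248, 0.002, 0.001]
ft_force: [12.9, -2.8, -7.6]
grip_width: 0.361
```

```bash
python3 snap.py w10; python3 - <<'E'
from h import *
s=camera("scene");cv2.imwrite("pics/s10.png",cv2.resize(s[160:310,230:370],None,fx=4,fy=4,interpolation=cv2.INTER_CUBIC))
E
```

```text
14.65 [ 0.5211 -0.1068  0.0507] [0.9686 0.2485 0.0021 0.0011] [-0.31  0.33  0.49  1.93 -0.19  0.93  0.78] [12.9 -2.8 -7.6] 0.361
```

View pics/w10.png

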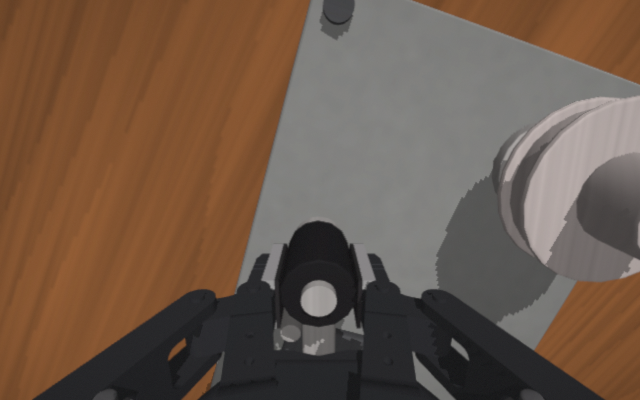

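View pics/s10.png

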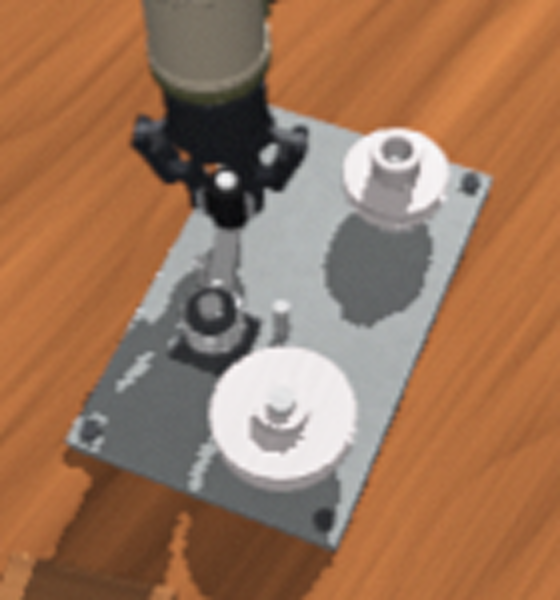

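Call:
play_rows([
  [[-1.7,-1.0,0],[0,0,1],25],
  [[0,0,0],[0,0,0],25],
  [[0,0,0],[0,0,0],25],
])

```text
clock: 15.12
position: [0.5207, -0.107, 0.0507]
ee_rot: [0.967, 0.257, 0.003, 0.001]
ft_force: [20.1, -0.3, -14.0]
grip_width: 0.356
```

Call:
play_rows([
  [[-1.7,-1.0,0],[0,0,1],25],
  [[0,0,0],[0,0,0],25],
  [[0,0,0],[0,0,0],25],
])

```text
clock: 15.5
position: [0.5206, -0.1074, 0.0508]
ee_rot: [0.964, 0.266, 0.005, 0.002]
ft_force: [29.5, 1.3, -22.6]
grip_width: 0.362
```

Call:
play_rows([
  [[1.7,1.0,0],[0,0,-1],25],
  [[0,0,0],[0,0,0],25],
  [[0,0,0],[0,0,0],25],
  [[0,0,0],[0,0,0],25],
])

```text
clock: 16.0
position: [0.5211, -0.1072, 0.0508]
ee_rot: [0.966, 0.257, 0.004, 0.002]
ft_force: [22.6, -2.2, -15.3]
grip_width: 0.359
```

```bash
python3 snap.py w11; python3 - <<'E'
from h import *
for n in("scene","top"):
    a=readout.get_obs();s=camera(n);cv2.imwrite(f"pics/{n}11.png",s)
t=cv2.imread("pics/top11.png");cv2.imwrite("pics/t11z.png",cv2.resize(t[150:250,290:420],None,fx=5,fy=5,interpolation=cv2.INTER_CUBIC))
i,im=load("w11");cv2.imwrite("pics/w11z.png",cv2.resize(im[240:370,240:400],None,fx=4,fy=4,interpolation=cv2.INTER_CUBIC))
E
```

```text
16.0 [ 0.5211 -0.1072  0.0508] [0.9663 0.2575 0.0036 0.0017] [-0.31  0.33  0.49  1.93 -0.19  0.92  0.79] [ 22.6  -2.2 -15.3] 0.359
```

View pics/t11z.png

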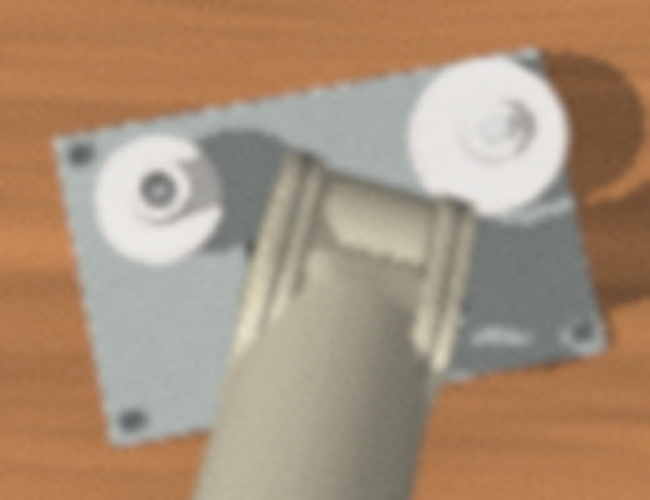

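View pics/w11z.png

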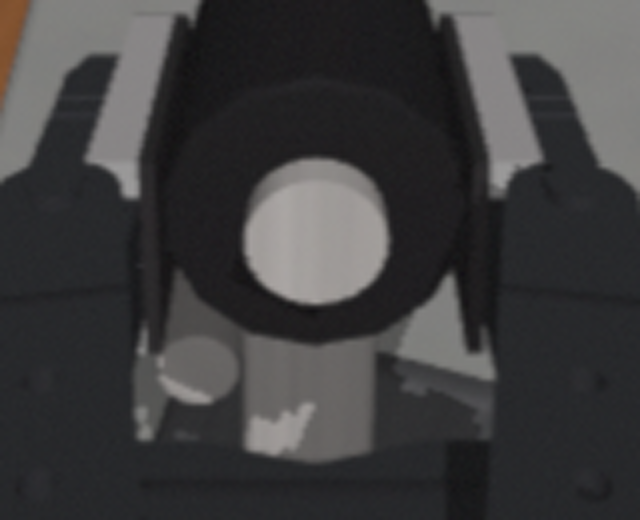

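```bash
python3 - <<'E'
from h import *
a,_=load("w7");b,_=load("w8")
print(tri(ray(a,347.7,37),ray(b,188.5,72.5)), plane(b,188.5,72.5,.095))
manip.hand_in()
E
```

```text
(array([ 0.6167631 , -0.00931509,  0.08291638]), np.float64(7.919689175598689e-05)) [ 0.62029093 -0.01268166  0.095     ]
the job is handed in; nothing more can be done
```

The loose pulley is on the bare stub shaft and let go. The tensioner arm is pushed back against its stop, still held by the gripper, and the job is handed in. No verdict came back.

**Pulley:**
- I gripped it by the hub and lowered it over the pin with only its own weight showing at the wrist. I let go with the fingertips about 70 mm above the bench, which matches it sitting on the shoulder.
- Afterwards the wrist picture showed the pin inside the bore. In single views I put the hub at (0.616, -0.012) and, before placing, the shaft at (0.616, -0.008). That is about 3.5 mm apart, with a few mm of measuring error, against the 6 mm limit.

**Tensioner:**
- I gripped the roller and swung it along its arc, turning the tool about 57° with it, then pushed past the end. The tool stopped moving while the force rose from about 13 N to about 30 N, so it was at the stop. I then eased off to about 23 N sideways, with 15 N downwards, and held that.
- The last wrist picture shows the bar against the stop peg. The roller's travel works out at about 0.98 to 1.03 rad, against the required 0.94.

**Checks that disagreed:** I sent this check in the same step as the hand-in, so I saw the result only afterwards.
- **Hub height:** triangulating the hub's top from two wrist views gave 83 mm instead of 95 mm. A seated hub can't be that low, so I blame the small difference between the two views, and it does not confirm the seating. The release height is the better evidence that the pulley is fully down.
- **Sizes:** known sizes in the wrist camera mostly came out 2 to 6% small.

I kept clear of the bystanders and felt no contact with them, but I did not measure their positions at the end. The clock was at about 16 s.

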